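Lay out the coffee board on the pantry counter

TASK

Lay out the coffee things on the oak board, where the milk jug and the sugar bowl already stand; "in front" means on the robot's side, square to the board's long edges. Put the round cork coaster flat on the board midway between the jug and the sugar bowl and in line with them, and stand the small handleless cup upright on the middle of the coaster; then stand the short wide tin on the board directly in front of the cup and the tall slim tin on the board directly in front of the sugar bowl, each with a gap of about 2 cm. Knock nothing over, let everything go at the end, and leave the jug, sugar bowl, pepper mill, mug and glass jar where they stand.

Things in the scene. Friction and masses are not known exactly. Their poses are not given: they have to be found in the camera images.
- board: flat pale oak serving board lying fixed on the counter, 190 x 400 mm, 15 mm thick; origin at the centre of its underside, x across its width and pointing away from the robot (within 0.15 rad), y along its length, z up. The jug and the sugar bowl stand on it 45 mm behind its centre line (x = +45 mm), one at y = +145 mm and the other at y = -145 mm; which is where varies.
- jug: open steel milk jug with a loop handle, 74 mm across, 90 mm tall, stands loose on the board with its handle (reaching 68 mm from the axis) pointing roughly away from the robot; origin at the centre of its underside, z up. To be left where it is.
- sugar_bowl: round white lidded sugar bowl with a small ball on the lid, 80 mm across (40 mm radius), 76 mm tall with the ball, stands loose on the board; origin at the centre of its underside, z up. To be left where it is.
- coaster: round cork coaster, a flat disc 60 mm across and 14 mm thick, about 40 g, starts flat on the counter; origin at the centre of its underside, z up.
- cup: small white handleless espresso cup, open at the top, 48 mm across at the foot widening to 58 mm at 12 mm height and 62 mm at the rim, 60 mm tall, wall 3.5 mm, about 150 g, starts upright on the counter; origin at the centre of its underside, z up.
- tall_tin: tall slim copper tin with a closed lid, cylinder 54 mm across (27 mm radius), 100 mm tall, about 200 g, starts upright on the counter; origin at the centre of its underside, z up.
- short_tin: short wide copper tin with a closed lid, cylinder 66 mm across (33 mm radius), 50 mm tall, about 180 g, starts upright on the counter; origin at the centre of its underside, z up.
- mill: dark wooden turned pepper mill, 52 mm across, 112 mm tall, loose bystander on the counter; origin at the centre of its underside, z up.
- mug: large white mug with a handle on its +y side (reaching about 70 mm from the axis, turned roughly towards the robot), 80 mm across, 92 mm tall, loose bystander on the counter; origin at the centre of its underside, z up.
- glass_jar: clear glass jar with a steel lid, 68 mm across, 85 mm tall, loose bystander on the counter; origin at the centre of its underside, z up.

How it is judged:
By the outcome, as a careful person would: the job done as asked, in the order asked, and still so for the second after the job is handed in, with the robot touching nothing.
It also fails if it takes over 128 s, if anything falls off the work surface, if the arm or the gripper's body presses on something with over 40 N, if the wrist force passes 120 N, or if a joint passes its speed limit or range.

ROBOT

A 6-joint arm with a two-finger parallel gripper is mounted at the origin on the work surface. World frame = base frame: x ahead of the robot, y to its left, z up, the work surface at z = 0. Lengths are in m, angles in rad, forces in N, time in s.
With the tool pointing down it reaches from about 0.375 to 0.9 m from the base axis. Payload 3.1 kg.
Tool frame: the origin (TCP) lies midway between the tips of the shut fingers; the grasp point (between the pads) lies 19 mm behind it; z points along the fingers, y is the line along which they close (so a half turn about z gives the same grasp; the last joint's range is limited). The gripper opens to 87 mm and grips with 3 to 60 N. Pads are 19 mm wide; open, the fingers measure 117 mm over their backs; the gripper's body (75 mm by 190 mm) begins 51 mm behind the grasp point.
Start: joints at [-1.423, 0.527, 1.433, -0, 1.181, -0.178], TCP at [0.2, -0.592, 0.223] pointing down, gripper open.
Joint ranges: [-3.08, 3.08], [-0.75, 2.2], [0.22, 2.44], [-1.43, 4.57], [0, 2.65], [-2.85, 2.85]. Speed limits (rad/s): [2.79, 2.79, 3.14, 3.14, 3.14, 3.14].

INTERFACE

Orientations are given as a unit quaternion [x, y, z, w].
In Python, from rig import status, imaging, order gives the robot as it stands.
- The arm moves only by the tool arm_command, never from a script. Its argument "deltas" is one flat list of numbers, 5 for each row, row after row: the opening, from -1 (shut) to 1 (fully open), so that 0 is half open, then the shift along the tool's x, y, z in m, then the turn about the tool's z in rad. In form: [gripper, tx, ty, tz, roll, gripper, tx, ty, tz, roll, ...]. A call has 1 to 12 rows; each row shifts and turns the commanded pose from where the row before left it, along the tool's axes as they then stand; what a row does not reach is not made up. A row lasts 1/8 s, in which the tool goes at most 62.5 mm and 10.7 degrees, less where a joint would pass 70% of its speed; a pose out of reach is approached as far as the arm can. A call with a gripper value outside its range is refused whole. The fingers move at their own pace and stop on an object; "newtons" is the grip in N (left out, the last holds). Time passes only in rows, so rows that do not move let the fingers close. It gives the time, the measured TCP pose, the force, the opening and the grip force at its end, in the units of the state.
- status.get_obs(): the state, without advancing time (a new reading comes with each control period).
- imaging.camera(name): name is "scene" or "top" or "wrist"; returns (picture, depth): 480x640x3 uint8, red, green, blue; 480x640 float32, m along the optical axis (not along the pixel's ray), 0 where there is no reading.
- imaging.camera_params(name): a dict with "intrinsics" (3x3 intrinsics, pixels), "camera_from_world" (4x4, takes a point from world to camera coordinates). Camera axes: x right, y up, looking along -z (the intrinsics and any distortion apply to the point x, -y, -z); pixel columns grow to the right and rows downward; lengths in m; the calibration is good to about 2 mm. A picture is of the moment at which its call begins: read the wrist's pose just before it. camera_params takes no time and is no camera call; for the wrist camera it gives the pose at the moment of the call.
- order.hand_in(): hands the job in; it is judged then, once.
The state is a dict: "time": time; "q": joint angles; "joint_velocities": joint speeds; "joint_torque": joint torques, N m; "position": TCP position; "tool_rot": TCP orientation; "ft_force": force on the tool from outside, world axes, zero at the start; "moment": the same for the moment, N m; "grip_width": finger opening in m; "grip_force": force on a finger pad.
Only numpy, scipy, OpenCV 4.12 (cv2) and the standard library are available. Lean on these libraries where they do the work, as an engineer would, in place of code of your own. Each camera call takes 0.05 s, during which the arm holds its last target. There are 200 camera calls.

## Working session

There is one attempt and no reset: what is moved stays moved. The work goes in short steps, Python scripts to look and compute and a tool call to move; the robot and the scene stay as the last step left them, time stands still between calls to the robot, and variables do not carry over. Pictures are saved under pics/ and viewed, at most 14 in all, crops included, and the job is handed in when it is done.

Besides the shell and the picture viewer there is one more tool, called after "Emit:" as a command line: name --argument value ..., lists and objects as JSON in quotes. arm_command: Moves the arm, as the interface text tells. Its arguments: {"type":"object","properties":{"deltas":{"type":"array"},"newtons":{"type":"number"}},"required":["deltas"]}

```bash
mkdir -p pics; ls
python3 - <<'E'
from rig import status, imaging
import cv2,numpy as np
print(status.get_obs())
for n in("scene","top"):
    p,d=imaging.camera(n); cv2.imwrite(f"pics/{n}0.png",p[:,:,::-1]); np.savez(f"{n}0.npz",p=p,d=d,**imaging.camera_params(n)); print(imaging.camera_params(n))
E
```

```text
pics
{'time': 0.0, 'q': array([-1.42347473e+00,  5.28482750e-01,  1.43390792e+00,  5.00395504e-06,
        1.18135713e+00, -1.78480225e-01]), 'joint_velocities': array([-0.00062549,  0.00039214,  0.00063239, -0.00101205, -0.00087132,
        0.00030858]), 'joint_torque': array([ 1.29978009e-03, -4.40033519e+01, -1.76593602e+01,  6.34118216e-02,
        5.81447489e-02, -1.47466803e-04]), 'position': array([ 0.19997556, -0.59137816,  0.22155964]), 'tool_rot': array([ 9.86760544e-01,  1.62180357e-01,  1.91005224e-05, -1.07740774e-03]), 'ft_force': array([-0.09006265,  0.04870985, -0.52630777]), 'moment': array([-0.04575904, -0.00582434,  0.07073944]), 'grip_force': 0.0, 'grip_width': 0.08684940817597757}
{'intrinsics': array([[495.60836709,   0.        , 324.90943887],
       [  0.        , 495.60836709, 235.62627663],
       [  0.        ,   0.        ,   1.        ]]), 'camera_from_world': array([[-0.43968422,  0.89799796, -0.016657  ,  0.225692  ],
       [-0.59511639, -0.2773946 ,  0.75424712,  0.28992848],
       [ 0.67269182,  0.34154341,  0.65637933, -1.37429301],
       [ 0.        ,  0.        ,  0.        ,  1.        ]])}
{'intrinsics': array([[534.70668458,   0.        , 323.98078497],
       [  0.        , 534.70668458, 239.85100987],
       [  0.        ,   0.        ,   1.        ]]), 'camera_from_world': array([[-0.01734576, -0.9998352 , -0.00535712,  0.03448573],
       [ 0.99514668, -0.01778299,  0.09678252, -0.55791191],
       [-0.09686184, -0.00365235,  0.99529114, -1.34381609],
       [ 0.        ,  0.        ,  0.        ,  1.        ]])}
```

View pics/top0.png

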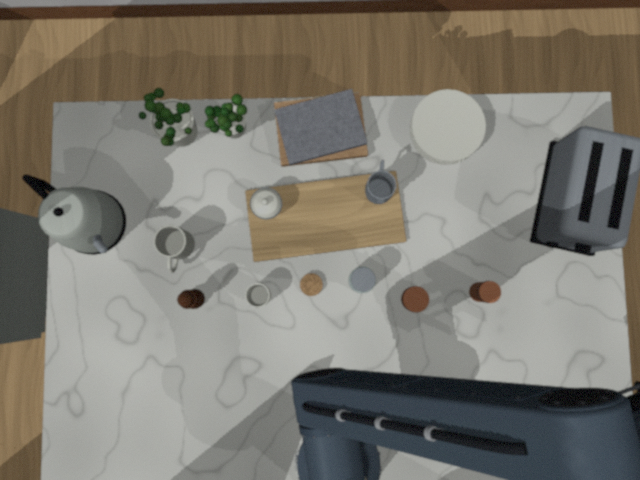

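View pics/scene0.png

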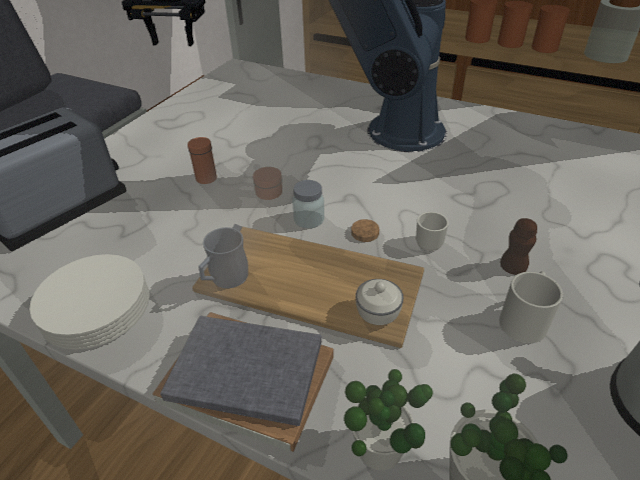

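The top view shows the sugar bowl (266,203) and jug (380,187) on the board. The coaster is at (312,284), cup (259,294), glass jar (362,279), short tin (415,299), tall tin (486,292), mill (190,298) and mug (172,241). In the scene view everything is upright, and the board, coaster and tins are clear.

```bash
cat > h.py <<'E'
import numpy as np,cv2
def pts(d,K,T):
    v,u=np.mgrid[:d.shape[0],:d.shape[1]]
    c=np.stack([(u-K[0,2])/K[0,0]*d,-(v-K[1,2])/K[1,1]*d,-d,np.ones_like(d)],-1)
    return (c@np.linalg.inv(T).T)[...,:3]
def ray(uv,z,K,T):
    Ti=np.linalg.inv(T); r=Ti[:3,:3]@np.array([(uv[0]-K[0,2])/K[0,0],-(uv[1]-K[1,2])/K[1,1],-1]); o=Ti[:3,3]
    return o+r*(z-o[2])/r[2]
E
python3 - <<'E'
from h import *
a=np.load("top0.npz");p,d,K,T=a['p'],a['d'],a['intrinsics'],a['camera_from_world']
P=pts(d,K,T)
print("counter z",[P[r,c,2].round(4) for r,c in((330,350),(220,230),(330,120))],"board z",P[230,320,2])
v,u=np.mgrid[:480,:640]
def top(n,c,h,R=22,tol=.006):
    m=(np.hypot(u-c[0],v-c[1])<R)&(abs(P[...,2]-h)<tol)
    cs,_=cv2.findContours(m.astype(np.uint8),cv2.RETR_EXTERNAL,cv2.CHAIN_APPROX_NONE)
    if not cs: print(n,"none");return
    k=max(cs,key=cv2.contourArea);(x,y),r=cv2.minEnclosingCircle(k)
    w=ray((x,y),h,K,T);print(n,m.sum(),(round(x,1),round(y,1)),w.round(4),"diam mm",(2000*r*d[m].mean()/K[0,0]).round(1),"reach",np.hypot(*w[:2]).round(3))
top("coaster",(312,284),.014);top("cup",(259,294),.06);top("tall",(486,292),.1);top("short",(415,299),.05)
top("jar",(362,279),.085);top("mill",(190,298),.112,tol=.012);top("mug",(172,241),.092);top("jug",(380,187),.105);top("ball",(266,200),.088,tol=.005);top("bowl",(266,203),.05,tol=.03)
hsv=cv2.cvtColor(p,cv2.COLOR_RGB2HSV)
m=((hsv[...,1]>70)&(hsv[...,0]>8)&(hsv[...,0]<28)).astype(np.uint8);m[:165]=0;m[268:]=0;m[:,:235]=0;m[:,415:]=0
cs,_=cv2.findContours(m,cv2.RETR_EXTERNAL,cv2.CHAIN_APPROX_NONE);k=max(cs,key=cv2.contourArea)
g=np.array([ray(q[0],.015,K,T)[:2] for q in k],np.float32)
rc=cv2.minAreaRect(g);print("board",rc,cv2.boxPoints(rc).round(4).tolist())
E
```

```text
counter z [np.float64(0.0022), np.float64(-0.0032), np.float64(-0.0022)] board z 0.012979659538627342
coaster 409 (310.2, 283.9) [0.4466 0.062  0.014 ] diam mm 59.3 reach 0.451
cup 105 (256.5, 294.5) [0.4221 0.1942 0.06  ] diam mm 61.2 reach 0.465
tall 392 (489.1, 291.0) [ 0.4208 -0.3699  0.1   ] diam mm 55.3 reach 0.56
short 530 (415.1, 298.6) [ 0.405  -0.1999  0.05  ] diam mm 66.5 reach 0.452
jar 456 (362.2, 278.9) [ 0.4556 -0.067   0.085 ] diam mm 59.5 reach 0.461
mill 199 (184.4, 298.7) [0.4152 0.3593 0.112 ] diam mm 38.6 reach 0.549
mug 189 (169.2, 240.4) [0.5575 0.403  0.092 ] diam mm 81.1 reach 0.688
jug 160 (381.5, 187.5) [ 0.6766 -0.1182  0.105 ] diam mm 71.2 reach 0.687
ball 37 (264.0, 201.0) [0.6515 0.1708 0.088 ] diam mm 17.8 reach 0.674
bowl 793 (265.6, 203.4) [0.6519 0.1713 0.05  ] diam mm 86.3 reach 0.674
board ((0.6235219240188599, 0.02063155174255371), (0.18679921329021454, 0.3958297371864319), 6.526249408721924) [[0.5081999897956848, 0.20659999549388885], [0.5532000064849854, -0.186599999666214], [0.7387999892234802, -0.16539999842643738], [0.6937999725341797, 0.22789999842643738]]
```

Emit:
arm_command --deltas '[1, 0, 0, 0, -0.1556, 1, 0, 0, 0, -0.1556, 1, 0, 0, 0, -0.1556, 1, 0, 0, 0, -0.1556, 1, 0, 0, 0, -0.1556, 1, 0, 0, 0, -0.1556, 1, 0, 0, 0, -0.1556, 1, 0, 0, 0, -0.1556]' --newtons 20

```text
time: 1.1
position: [0.2, -0.5916, 0.2219]
tool_rot: [0.705, 0.709, 0.0, -0.001]
ft_force: [-0.3, -0.3, -0.7]
grip_width: 0.087
grip_force: 0.0
```

Emit:
arm_command --deltas '[1, 0.03, 0.04, 0, 0, 1, 0.045, 0.04, 0, 0, 1, 0.05, 0.04, 0, 0, 1, 0.05, 0.04, 0, 0, 1, 0.05, 0.035, 0, 0, 1, 0.055, 0.025, 0, 0, 1, 0.055, 0.015, 0, 0, 1, 0.055, 0.01, 0, 0, 1, 0.055, 0, 0, 0, 1, 0.055, 0, 0, 0, 1, 0.05, 0, 0, 0, 1, 0.04, 0, 0, 0]'

```text
time: 2.6
position: [0.4426, -0.0025, 0.2224]
tool_rot: [0.707, 0.707, -0.0, -0.0]
ft_force: [0.9, -0.9, -0.6]
grip_width: 0.0867
grip_force: 0.0
```

Emit:
arm_command --deltas '[1, 0.03, 0, 0, 0, 1, 0.02, 0, 0, 0, 1, 0.01, 0, 0, 0, 1, 0, 0, 0, 0, 1, 0, 0, 0, 0]'

```text
time: 3.22
position: [0.4434, 0.0548, 0.2225]
tool_rot: [0.707, 0.707, -0.0, 0.0]
ft_force: [0.5, -0.6, -0.9]
grip_width: 0.087
grip_force: 0.0
```

```bash
cat >> h.py <<'E'
def snap(n,tag):
    from rig import status,imaging
    o=status.get_obs();pr=imaging.camera_params(n);p,d=imaging.camera(n)
    cv2.imwrite(f"pics/{tag}.png",p[:,:,::-1]);np.savez(f"{tag}.npz",p=p,d=d,**pr)
    print("t",round(o['time'],2),o['position'].round(4),o['tool_rot'].round(4),o['grip_width'])
    return p,d,pr['intrinsics'],pr['camera_from_world']
E
python3 - <<'E'
from h import *
p,d,K,T=snap("wrist","w1"); print(K,np.linalg.inv(T).round(3))
E
```

```text
t 3.23 [0.4434 0.0548 0.2225] [ 7.074e-01  7.068e-01 -1.000e-04  1.000e-04] 0.08700964153286242
[[430.00720523   0.         324.8516044 ]
 [  0.         430.00720523 240.81415893]
 [  0.           0.           1.        ]] [[ 1.     0.001 -0.     0.443]
 [-0.001  0.964  0.266  0.127]
 [ 0.001 -0.266  0.964  0.386]
 [ 0.     0.     0.     1.   ]]
```

View pics/w1.png

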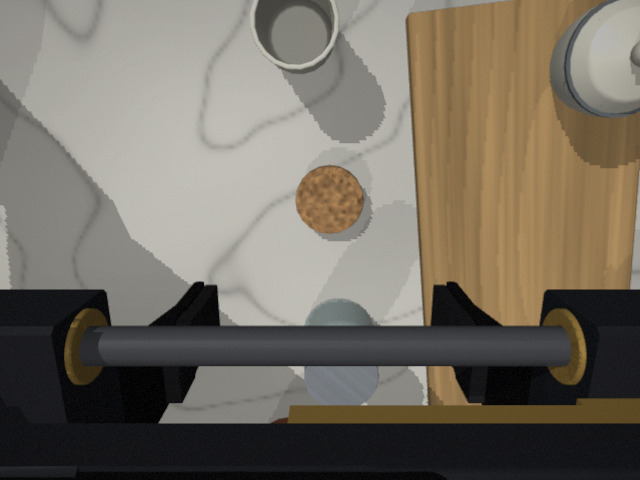

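The wrist view shows the coaster at (330,200), the cup rim around (296,30) and the bowl at upper right. The jar is at (341,350), behind the finger line.

```bash
cat >> h.py <<'E'
def disc(p,c,R,z,K,T,s=90):
    h=cv2.cvtColor(p,cv2.COLOR_RGB2HSV);v,u=np.mgrid[:480,:640]
    m=((np.hypot(u-c[0],v-c[1])<R)&(h[...,1]>s)).astype(np.uint8)
    cs,_=cv2.findContours(m,cv2.RETR_EXTERNAL,cv2.CHAIN_APPROX_NONE);k=max(cs,key=cv2.contourArea)
    g=np.array([ray(q[0],z,K,T)[:2] for q in k],np.float32)
    (x,y),r=cv2.minEnclosingCircle(g); return np.array([x,y]),2*r
E
python3 - <<'E'
from h import *
a=np.load("w1.npz");p,d,K,T=a['p'],a['d'],a['intrinsics'],a['camera_from_world']
print(disc(p,(330,200),48,.014,K,T))
m=(cv2.cvtColor(p,cv2.COLOR_RGB2HSV)[...,1]>80);e=[]
for r in range(40,280,20):
    c=np.where(m[r,395:480])[0][0]+395; e.append(ray((c,r),.015,K,T)[:2])
e=np.array(e);print(e[[0,-1]],np.polyfit(e[:,1],e[:,0],1))
P=pts(d,K,T)
v,u=np.mgrid[:480,:640];k=(np.hypot(u-296,v-20)<60)&(abs(P[...,2]-.059)<.004)
q=P[k][:,:2];A=np.c_[2*q,np.ones(len(q))];s=np.linalg.lstsq(A,(q**2).sum(1),rcond=None)[0];print("cup",s[:2],np.sqrt(s[2]+s[0]**2+s[1]**2))
E
```

```text
(array([0.44683248, 0.06165741]), 0.05972221866250038)
[[0.50816248 0.18971307]
 [0.52992912 0.00669553]] [-0.11537108  0.53035401]
cup [0.42196699 0.19336894] 0.028638948157255695
```

Emit:
arm_command --deltas '[1, 0.007, 0.0035, -0.0, 0, 1, 0, 0, 0.03, 0, 1, 0, 0, 0.04, 0, 1, 0, 0, 0.04, 0, 1, 0, 0, 0.035, 0, 1, 0, 0, 0.025, 0, 1, 0, 0, 0.015, 0, 1, 0, 0, 0.01, 0, 1, 0, 0, 0, 0, 1, 0, 0, 0, 0]'

```text
time: 4.53
position: [0.4473, 0.0624, 0.028]
tool_rot: [0.707, 0.707, 0.0, 0.0]
ft_force: [-0.3, 0.4, -0.3]
grip_width: 0.0871
grip_force: 0.0
```

Emit:
arm_command --deltas '[1, 0, 0, 0.012, 0, 1, 0, 0, 0.007, 0, 1, 0, 0, 0.003, 0, 1, 0, 0, 0, 0, -1, 0, 0, 0, 0, -1, 0, 0, 0, 0, -1, 0, 0, 0, 0, -1, 0, 0, 0, 0, -1, 0, 0, 0, 0, -1, 0, 0, 0, 0]' --newtons 15

```text
time: 5.78
position: [0.4469, 0.0625, 0.0057]
tool_rot: [0.707, 0.707, 0.0, 0.0]
ft_force: [-0.0, 0.5, 1.3]
grip_width: 0.0587
grip_force: 15.0
```

Emit:
arm_command --deltas '[-1, 0, 0, -0.02, 0, -1, 0, 0, -0.04, 0, -1, 0, 0, -0.04, 0, -1, 0, 0.02, -0.02, 0, -1, -0.006, 0.04, 0, 0, -1, -0.01, 0.045, 0, 0, -1, -0.01, 0.045, 0, 0, -1, -0.01, 0.04, 0, 0, -1, 0, 0.02, 0, 0, -1, 0, 0.01, 0, 0, -1, 0, 0, 0, 0, -1, 0, 0, 0, 0]'

```text
time: 7.28
position: [0.6653, 0.0268, 0.1253]
tool_rot: [0.707, 0.707, -0.001, -0.001]
ft_force: [-0.7, 1.0, -0.1]
grip_width: 0.0592
grip_force: 15.0
```

Run:
```python
from h import *
snap("wrist","w2")
a=np.load("top0.npz");d,K,T=a['d'],a['intrinsics'],a['camera_from_world'];P=pts(d,K,T);v,u=np.mgrid[:480,:640]
for n,c,lo,hi in(("jug",(380,187),.095,.112),("bowl",(266,203),.04,.07)):
    k=(np.hypot(u-c[0],v-c[1])<19)&(P[...,2]>lo)&(P[...,2]<hi);q=P[k][:,:2].astype(np.float32)
    print(n,len(q),cv2.minEnclosingCircle(q),q.min(0),q.max(0))
```

```text
t 7.28 [0.6653 0.0268 0.1253] [ 7.071e-01  7.071e-01 -6.000e-04 -8.000e-04] 0.059205281322383146
jug 183 ((0.6823223233222961, -0.11728900671005249), 0.04223215579986572) [ 0.64022714 -0.15180965] [ 0.7244175  -0.08240379]
bowl 434 ((0.6524063944816589, 0.1718953549861908), 0.041029803454875946) [0.61259013 0.13096583] [0.69257134 0.21271218]
```

View pics/w2.png

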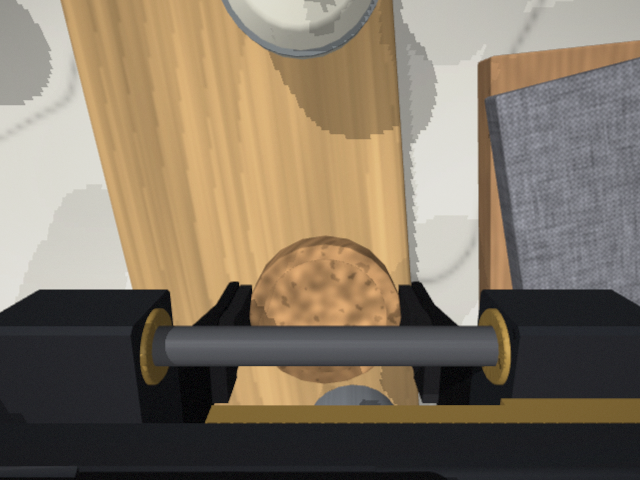

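The coaster is held centred between the pads at (325,310), over the board. The bowl is at the top edge, and the folded cloth at right is clear.

Emit:
arm_command --deltas '[-1, 0, 0.003, 0.02, 0, -1, 0, 0, 0.03, 0, -1, 0, 0, 0.02, 0, -1, 0, 0, 0.013, 0, -1, 0, 0, 0.008, 0, -1, 0, 0, 0.005, 0, -1, 0, 0, 0, 0, -1, 0, 0, 0, 0]'

```text
time: 8.32
position: [0.6703, 0.0264, 0.0303]
tool_rot: [0.707, 0.707, 0.0, 0.001]
ft_force: [0.0, -0.4, -0.4]
grip_width: 0.0594
grip_force: 15.0
```

Emit:
arm_command --deltas '[-1, 0, -0.002, 0.005, 0, -1, 0, 0, 0.003, 0, -1, 0, 0, 0.0015, 0, -1, 0, 0, 0, 0, -1, 0, 0, 0, 0]'

```text
time: 8.95
position: [0.6674, 0.0265, 0.0207]
tool_rot: [0.707, 0.707, -0.0, -0.0]
ft_force: [-3.7, -0.7, 5.4]
grip_width: 0.0589
grip_force: 15.0
```

Emit:
arm_command --deltas '[1, 0, 0, 0, 0, 1, 0, 0, 0, 0, 1, 0, 0, 0, 0, 1, 0, 0, -0.01, 0, 1, 0, 0, -0.03, 0, 1, 0, 0, -0.05, 0, 1, 0, 0, -0.05, 0, 1, 0, -0.02, -0.03, 0, 1, 0.01, -0.04, 0, 0, 1, 0.02, -0.05, 0, 0, 1, 0.02, -0.05, 0, 0, 1, 0.02, -0.04, 0, 0]'

```text
time: 10.45
position: [0.4657, 0.097, 0.1907]
tool_rot: [0.707, 0.707, 0.0, 0.0]
ft_force: [0.4, -0.1, 0.4]
grip_width: 0.0869
grip_force: 0.0
```

Emit:
arm_command --deltas '[1, 0.02, -0.025, 0, 0, 1, 0.015, -0.015, 0, 0, 1, 0.005, -0.005, 0, 0, 1, 0, 0, 0, 0, 1, 0, 0, 0, 0]'

```text
time: 11.08
position: [0.4241, 0.1361, 0.1901]
tool_rot: [0.707, 0.707, 0.0, 0.0]
ft_force: [0.5, 0.3, 0.7]
grip_width: 0.087
grip_force: 0.0
```

```bash
python3 - <<'E'
from h import *
p,d,K,T=snap("wrist","w3")
P=pts(d,K,T);k=(abs(P[...,2]-.058)<.004)&(abs(P[...,0]-.42)<.05)&(abs(P[...,1]-.193)<.05)
print(k.sum()); q=P[k][:,:2].astype(np.float32); print("cup",cv2.minEnclosingCircle(q))
E
python3 - <<'E'
from h import *
p,d,K,T=snap("top","t3");print("coaster",disc(p,(310,203),30,.029,K,T,s=120))
E
```

```text
t 11.07 [0.4241 0.1361 0.1901] [7.074e-01 7.068e-01 4.000e-04 5.000e-04] 0.0869675076079071
1679
cup ((0.4217826724052429, 0.19402369856834412), 0.030961355194449425)
t 11.12 [0.424 0.136 0.19 ] [7.074e-01 7.068e-01 3.000e-04 4.000e-04] 0.08692484960277028Traceback (most recent call last):
  File "<stdin>", line 2, in <module>
  File "h.py", line 18, in disc
    cs,_=cv2.findContours(m,cv2.RETR_EXTERNAL,cv2.CHAIN_APPROX_NONE);k=max(cs,key=cv2.contourArea)
                                                                       ~~~^^^^^^^^^^^^^^^^^^^^^^^^
ValueError: max() iterable argument is empty
```

View pics/w3.png

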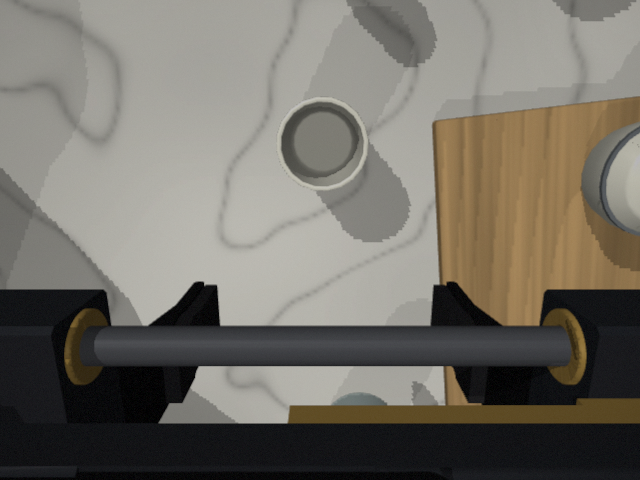

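View pics/t3.png

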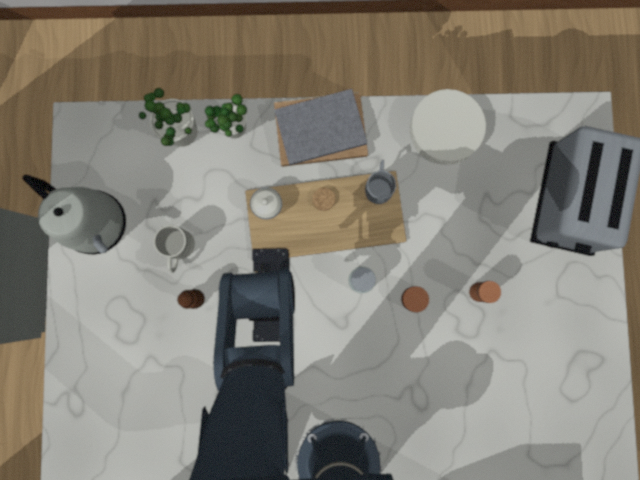

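In the wrist view the cup rim is centred at about (323,142), with nothing close to it. The top view shows the coaster placed at (325,198) between bowl and jug, both undisturbed.

Emit:
arm_command --deltas '[1, 0.02, -0.002, 0, 0, 1, 0.028, 0, 0, 0, 1, 0.01, 0, 0, 0, 1, 0, 0, 0.02, 0, 1, 0, 0, 0.04, 0, 1, 0, 0, 0.03, 0, 1, 0, 0, 0.02, 0, 1, 0, 0, 0, 0]'

```text
time: 12.18
position: [0.42, 0.1938, 0.0788]
tool_rot: [0.707, 0.707, -0.002, -0.001]
ft_force: [0.3, 0.6, -0.6]
grip_width: 0.087
grip_force: 0.0
```

Run:
```python
from h import *
a=np.load("t3.npz");d,K,T=a['d'],a['intrinsics'],a['camera_from_world'];P=pts(d,K,T);v,u=np.mgrid[:480,:640]
k=(np.hypot(u-325,v-198)<20);print(P[k][:,2].min(),P[k][:,2].max())
k&=(P[...,2]>.0215);q=P[k][:,:2].astype(np.float32);print(len(q),cv2.minEnclosingCircle(q),q.mean(0))
```

```text
-0.001962229960718709 1.3916691039874414
425 ((0.5648921132087708, 0.001375400461256504), 0.14054828882217407) [0.6639976  0.02574236]
```

Emit:
arm_command --deltas '[1, 0, 0.002, 0.02, 0, 1, 0, 0, 0.025, 0, 1, 0, 0, 0.012, 0, 1, 0, 0, 0.005, 0, 1, 0, 0, 0, 0, -1, 0, 0, 0, 0, -1, 0, 0, 0, 0, -1, 0, 0, 0, 0, -1, 0, 0, 0, 0, -1, 0, 0, 0, 0]' --newtons 15

```text
time: 13.42
position: [0.4228, 0.1945, 0.0183]
tool_rot: [0.707, 0.707, 0.0, 0.0]
ft_force: [-1.2, 0.2, 3.7]
grip_width: 0.0611
grip_force: 15.0
```

Run:
```python
from h import *
a=np.load("t3.npz");d,K,T=a['d'],a['intrinsics'],a['camera_from_world'];P=pts(d,K,T);v,u=np.mgrid[:480,:640]
k=(np.hypot(u-325,v-198)<20)&(P[...,2]>.0215)&(P[...,2]<.036);q=P[k][:,:2].astype(np.float32);print(len(q),cv2.minEnclosingCircle(q),q.mean(0))
```

```text
418 ((0.6715489029884338, 0.018620146438479424), 0.0483105443418026) [0.6662425  0.02570025]
```

Emit:
arm_command --deltas '[-1, 0, 0, -0.015, 0, -1, 0, 0, -0.035, 0, -1, 0, 0, -0.045, 0, -1, 0, 0, -0.04, 0, -1, -0.02, 0.02, -0.025, 0, -1, -0.035, 0.035, 0, 0, -1, -0.04, 0.045, 0, 0, -1, -0.04, 0.05, 0, 0, -1, -0.04, 0.045, 0, 0, -1, -0.03, 0.03, 0, 0, -1, -0.02, 0.02, 0, 0, -1, 0, 0, 0, 0]'

```text
time: 14.92
position: [0.6674, -0.0316, 0.1781]
tool_rot: [0.708, 0.706, 0.0, 0.0]
ft_force: [-0.4, 1.0, -2.3]
grip_width: 0.0607
grip_force: 15.0
```

Emit:
arm_command --deltas '[-1, 0, 0, 0, 0, -1, 0, 0, 0, 0]'

```text
time: 15.18
position: [0.6653, -0.0283, 0.1781]
tool_rot: [0.707, 0.707, -0.0, -0.001]
ft_force: [0.2, 0.4, -1.9]
grip_width: 0.0614
grip_force: 15.0
```

Run:
```python
from h import *
p,d,K,T=snap("wrist","w4")
```

```text
t 15.18 [ 0.6653 -0.0283  0.1781] [ 7.068e-01  7.074e-01 -3.000e-04 -7.000e-04] 0.06139538003522525
```

View pics/w4.png

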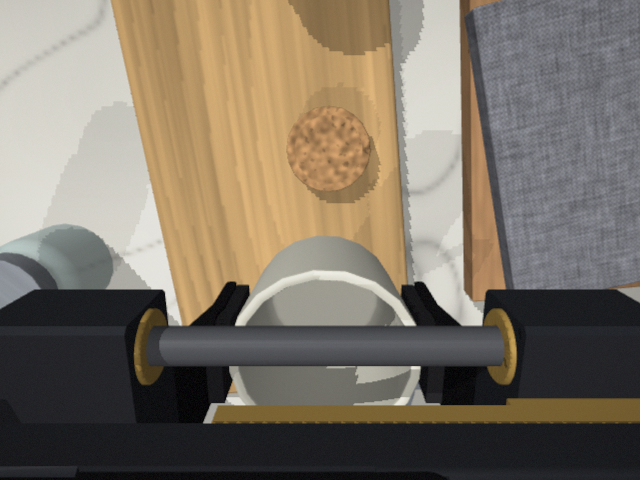

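The cup hangs upright between the fingers at about (325,340), and the coaster lies flat at (329,148), ahead of it. Next I'll measure the coaster's position.

Run:
```python
from h import *
a=np.load("w4.npz");p,d,K,T=a['p'],a['d'],a['intrinsics'],a['camera_from_world']
P=pts(d,K,T);v,u=np.mgrid[:480,:640]
R=np.hypot(u-329,v-148)<52
k=R&(P[...,2]>.0225);q=P[k][:,:2].astype(np.float32);print(len(q),cv2.minEnclosingCircle(q),P[k][:,2].mean(), P[130,230,2])
h=cv2.cvtColor(p,cv2.COLOR_RGB2HSV);print(h[148,329],h[200,260],h[140,300])
for s in(125,135,145): print(s,disc(p,(329,148),46,.029,K,T,s=s))
```

```text
5604 ((0.6666198968887329, 0.02530406415462494), 0.02993488684296608) 0.03209241913506656 0.015991889826629857
[ 15 122 178] [ 17 114 210] [ 15 124 199]
125 (array([0.67974901, 0.01469961]), 0.0027533855754882097)Traceback (most recent call last):
  File "<stdin>", line 7, in <module>
  File "h.py", line 18, in disc
    cs,_=cv2.findContours(m,cv2.RETR_EXTERNAL,cv2.CHAIN_APPROX_NONE);k=max(cs,key=cv2.contourArea)
                                                                       ~~~^^^^^^^^^^^^^^^^^^^^^^^^
ValueError: max() iterable argument is empty
```

Emit:
arm_command --deltas '[-1, 0.02, 0.0015, 0, 0, -1, 0.024, 0, 0, 0, -1, 0.01, 0, 0.01, 0, -1, 0, 0, 0.03, 0, -1, 0, 0, 0.03, 0, -1, 0, 0, 0.025, 0, -1, 0, 0, 0.015, 0, -1, 0, 0, 0.005, 0, -1, 0, 0, 0, 0, -1, 0, 0, 0, 0]'

```text
time: 16.48
position: [0.669, 0.0243, 0.0642]
tool_rot: [0.707, 0.707, 0.001, 0.001]
ft_force: [-0.4, 1.0, -1.7]
grip_width: 0.0613
grip_force: 15.0
```

Emit:
arm_command --deltas '[-1, 0.0015, -0.002, 0.006, 0, -1, 0, 0, 0.005, 0, -1, 0, 0, 0.003, 0, -1, 0, 0, 0.001, 0, -1, 0, 0, 0, 0, -1, 0, 0, 0, 0]'

```text
time: 17.23
position: [0.6662, 0.0258, 0.0482]
tool_rot: [0.707, 0.707, 0.0, 0.0]
ft_force: [-0.5, -0.5, -2.7]
grip_width: 0.0611
grip_force: 15.0
```

Emit:
arm_command --deltas '[-1, 0, 0, 0.001, 0, -1, 0, 0, 0, 0, 0, 0, 0, 0, 0, 0.6, 0, 0, 0, 0, 1, 0, 0, 0, 0, 1, 0, 0, 0, 0, 1, 0, 0, -0.01, 0, 1, 0, 0, -0.03, 0, 1, 0, 0, -0.04, 0, 1, 0, 0, -0.03, 0, 1, 0, 0, 0, 0]'

```text
time: 18.6
position: [0.6684, 0.0257, 0.1609]
tool_rot: [0.707, 0.707, 0.002, 0.003]
ft_force: [0.0, 0.3, -0.2]
grip_width: 0.0874
grip_force: 0.0
```

Emit:
arm_command --deltas '[1, 0, -0.01, -0.03, 0, 1, -0.02, -0.03, -0.03, 0, 1, -0.03, -0.035, 0, 0, 1, -0.035, -0.04, 0, 0, 1, -0.035, -0.04, 0, 0, 1, -0.035, -0.04, 0, 0, 1, -0.035, -0.035, 0, 0, 1, -0.025, -0.02, 0, 0, 1, -0.01, -0.01, 0, 0, 1, 0, 0, 0, 0, 1, 0, 0, 0, 0]'

```text
time: 19.98
position: [0.4066, -0.1983, 0.2169]
tool_rot: [0.707, 0.707, 0.0, -0.0]
ft_force: [0.0, 0.4, 0.1]
grip_width: 0.0868
grip_force: 0.0
```

Run:
```python
from h import *
p,d,K,T=snap("wrist","w5");P=pts(d,K,T)
k=(abs(P[...,2]-.05)<.006)&(abs(P[...,0]-.405)<.045)&(abs(P[...,1]+.2)<.045)
q=P[k][:,:2].astype(np.float32);print(len(q),cv2.minEnclosingCircle(q),P[k][:,2].mean())
p,d,K,T=snap("top","t5");P=pts(d,K,T)
k=(abs(P[...,2]-.088)<.006)&(abs(P[...,0]-.667)<.045)&(abs(P[...,1]-.026)<.045)
q=P[k][:,:2].astype(np.float32);print("cup",len(q),cv2.minEnclosingCircle(q))
c=p[150:310,230:430];cv2.imwrite("pics/c5.png",cv2.resize(c[:,:,::-1],None,fx=3,fy=3))
```

```text
t 19.98 [ 0.4066 -0.1983  0.2169] [ 7.069e-01  7.073e-01  2.000e-04 -2.000e-04] 0.0868345443148034
5335 ((0.40482863783836365, -0.200853168964386), 0.032939523458480835) 0.05083197784880518
t 20.02 [ 0.4066 -0.1982  0.2169] [ 7.067e-01  7.075e-01  2.000e-04 -1.000e-04] 0.08706924957530403
cup 117 ((0.665530264377594, 0.025964753702282906), 0.030979251489043236)
```

View pics/c5.png

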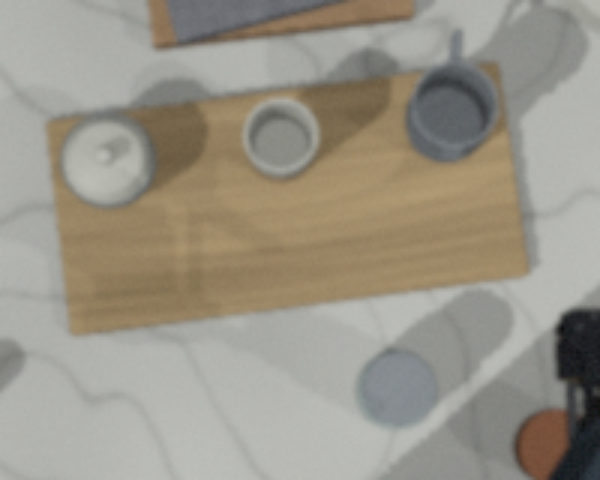

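The cup stands upright at crop pixel (281,137), between the bowl at (108,158) and the jug at (451,110). The board in front of it is empty.

Emit:
arm_command --deltas '[1, -0.0025, -0.002, 0.02, 0, 1, 0, 0, 0.04, 0, 1, 0, 0, 0.045, 0, 1, 0, 0, 0.04, 0, 1, 0, 0, 0.025, 0, 1, 0, 0, 0.015, 0, 1, 0, 0, 0, 0, 1, 0, 0, 0, 0]'

```text
time: 21.08
position: [0.4046, -0.2014, 0.0324]
tool_rot: [0.707, 0.707, 0.0, 0.0]
ft_force: [0.8, 0.0, -0.4]
grip_width: 0.087
grip_force: 0.0
```

Emit:
arm_command --deltas '[1, 0, 0, 0.012, 0, 1, 0, 0, 0.007, 0, 1, 0, 0, 0.003, 0, 1, 0, 0, 0, 0, -1, 0, 0, 0, 0, -1, 0, 0, 0, 0, -1, 0, 0, 0, 0, -1, 0, 0, 0, 0, -1, 0, 0, 0, 0]' --newtons 20

```text
time: 22.2
position: [0.4043, -0.2017, 0.0102]
tool_rot: [0.707, 0.707, 0.0, 0.0]
ft_force: [0.3, 0.2, 1.3]
grip_width: 0.0647
grip_force: 19.9
```

Emit:
arm_command --deltas '[-1, 0, 0, -0.015, 0, -1, 0, 0, -0.035, 0, -1, 0, 0, -0.045, 0, -1, 0, 0, -0.045, 0, -1, 0.025, 0.02, -0.02, 0, -1, 0.04, 0.03, 0, 0, -1, 0.045, 0.04, 0, 0, -1, 0.045, 0.04, 0, 0, -1, 0.035, 0.028, 0, 0, -1, 0.02, 0.015, 0, 0, -1, 0.008, 0.005, 0, 0, -1, 0, 0, 0, 0]'

```text
time: 23.7
position: [0.5812, 0.0165, 0.1695]
tool_rot: [0.707, 0.707, -0.001, -0.001]
ft_force: [-0.2, 0.7, -1.2]
grip_width: 0.0645
grip_force: 20.0
```

Emit:
arm_command --deltas '[-1, 0, 0, 0, 0.162, -1, 0, 0, 0, 0.162, -1, 0, 0, 0, 0.162, -1, 0, 0, 0, 0.162, -1, 0, 0, 0, 0.162, -1, 0, 0, 0, 0.162, -1, 0, 0, 0, 0.162, -1, 0, 0, 0, 0.162, -1, 0, 0, 0, 0.16, -1, 0, 0, 0, 0, -1, 0, 0, 0, 0]'

```text
time: 25.08
position: [0.5815, 0.0156, 0.17]
tool_rot: [0.998, 0.058, -0.0, 0.0]
ft_force: [0.2, 0.3, -0.8]
grip_width: 0.0649
grip_force: 20.0
```

Run:
```python
from h import *
p,d,K,T=snap("wrist","w6");print(np.linalg.inv(T).round(3))
```

```text
t 25.07 [0.5815 0.0156 0.17  ] [ 9.983e-01  5.790e-02 -3.000e-04  0.000e+00] 0.06494635894076678
[[ 0.115  0.958  0.264  0.653]
 [-0.993  0.111  0.03   0.023]
 [-0.    -0.266  0.964  0.333]
 [ 0.     0.     0.     1.   ]]
```

View pics/w6.png

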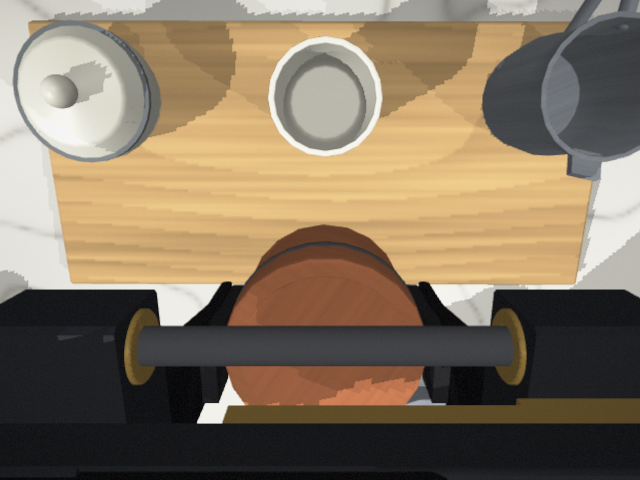

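The image is now square to the board. The cup rim at (325,96) is in line with the held tin at (325,330). The bowl is at (88,90) and the jug at (600,85).

Run:
```python
from h import *
a=np.load("w6.npz");p,d,K,T=a['p'],a['d'],a['intrinsics'],a['camera_from_world'];P=pts(d,K,T)
def f(n,c,lo,hi,R=.05):
    k=(P[...,2]>lo)&(P[...,2]<hi)&(np.hypot(P[...,0]-c[0],P[...,1]-c[1])<R);q=P[k][:,:2].astype(np.float32);print(n,len(q),cv2.minEnclosingCircle(q))
f("cup",(.667,.026),.084,.094);f("bowl",(.652,.171),.03,.07);f("jug",(.684,-.118),.098,.112)
f("ball",(.652,.171),.083,.095)
```

```text
cup 2701 ((0.6657046675682068, 0.02511187456548214), 0.030970120802521706)
bowl 7121 ((0.6532509922981262, 0.17120712995529175), 0.04128262400627136)
jug 3413 ((0.6839447617530823, -0.11675187945365906), 0.04396743327379227)
ball 955 ((0.6526243686676025, 0.1702442467212677), 0.009049600921571255)
```

Emit:
arm_command --deltas '[-1, 0, 0, 0.02, 0, -1, 0, 0, 0.035, 0, -1, 0, 0, 0.035, 0, -1, 0, 0, 0.025, 0, -1, 0, 0, 0.013, 0, -1, 0, 0, 0.007, 0, -1, 0, 0, 0, 0, -1, 0, 0, 0, 0]'

```text
time: 26.12
position: [0.5829, 0.0163, 0.036]
tool_rot: [0.998, 0.057, 0.001, 0.0]
ft_force: [0.1, 0.0, -0.7]
grip_width: 0.065
grip_force: 20.0
```

Emit:
arm_command --deltas '[-1, -0.001, 0.0005, 0.005, 0, -1, 0, 0, 0.003, 0, -1, 0, 0, 0.002, 0, -1, 0, 0, 0.0005, 0, -1, 0, 0, 0, 0, 0, 0, 0, 0, 0, 0.6, 0, 0, 0, 0, 1, 0, 0, 0, 0, 1, 0, 0, 0, 0]'

```text
time: 27.25
position: [0.5813, 0.0158, 0.0243]
tool_rot: [0.998, 0.057, 0.0, -0.0]
ft_force: [0.0, 0.3, 0.3]
grip_width: 0.0817
grip_force: 0.0
```

Emit:
arm_command --deltas '[1, 0, 0, -0.01, 0, 1, 0, 0, -0.035, 0, 1, 0, 0, -0.055, 0, 1, 0, 0, -0.055, 0, 1, 0, 0, -0.045, 0, 1, -0.02, 0.03, -0.025, 0, 1, -0.03, 0.05, 0, 0, 1, -0.03, 0.055, 0, 0, 1, -0.03, 0.055, 0, 0, 1, -0.03, 0.055, 0, 0, 1, -0.03, 0.05, 0, 0, 1, -0.02, 0.04, 0, 0]'

```text
time: 28.75
position: [0.4295, -0.3404, 0.2503]
tool_rot: [0.998, 0.056, 0.0, 0.0]
ft_force: [0.6, -0.3, 0.3]
grip_width: 0.0868
grip_force: 0.0
```

Emit:
arm_command --deltas '[1, -0.014, 0.02, 0, 0, 1, 0, 0.01, 0, 0, 1, 0, 0, 0, 0, 1, 0, 0, 0, 0]'

```text
time: 29.25
position: [0.4209, -0.3684, 0.2496]
tool_rot: [0.998, 0.058, -0.0, -0.0]
ft_force: [-0.1, 0.4, -0.0]
grip_width: 0.0873
grip_force: 0.0
```

Run:
```python
from h import *
p,d,K,T=snap("wrist","w7");P=pts(d,K,T)
k=(abs(P[...,2]-.1)<.007)&(np.hypot(P[...,0]-.42,P[...,1]+.37)<.05)
q=P[k][:,:2].astype(np.float32);print(len(q),cv2.minEnclosingCircle(q),P[k][:,2].mean())
p,d,K,T=snap("top","t7");P=pts(d,K,T)
k=(abs(P[...,2]-.065)<.007)&(np.hypot(P[...,0]-.582,P[...,1]-.0155)<.05)
q=P[k][:,:2].astype(np.float32);print("short",len(q),cv2.minEnclosingCircle(q))
```

```text
t 29.25 [ 0.4209 -0.3684  0.2496] [ 9.983e-01  5.800e-02 -0.000e+00 -4.000e-04] 0.08732861774058054
3954 ((0.4208730161190033, -0.3708796799182892), 0.0269691850990057) 0.10075946157745784
t 29.3 [ 0.4209 -0.3684  0.2496] [ 9.983e-01  5.810e-02 -0.000e+00 -3.000e-04] 0.08699897180769718
short 529 ((0.5812287330627441, 0.01656481623649597), 0.03312685713171959)
```

View pics/w7.png

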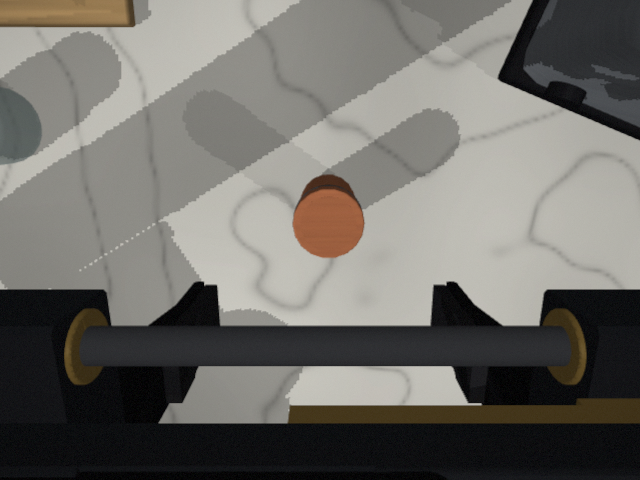

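The tall tin's lid is at (328,222) and its surroundings are clear. The toaster is well off to the right.

Emit:
arm_command --deltas '[1, 0, 0.0025, 0.02, 0, 1, 0, 0, 0.035, 0, 1, 0, 0, 0.04, 0, 1, 0, 0, 0.04, 0, 1, 0, 0, 0.035, 0, 1, 0, 0, 0.02, 0, 1, 0, 0, 0.01, 0, 1, 0, 0, 0, 0, 1, 0, 0, 0, 0, -1, 0, 0, 0, 0, -1, 0, 0, 0, 0, -1, 0, 0, 0, 0]'

```text
time: 30.85
position: [0.4208, -0.3724, 0.0499]
tool_rot: [0.998, 0.057, 0.0, 0.0]
ft_force: [0.5, 0.3, 1.1]
grip_width: 0.0646
grip_force: 0.0
```

Emit:
arm_command --deltas '[-1, 0, 0, 0, 0, -1, 0, 0, 0, 0, -1, 0, 0, 0, 0]'

```text
time: 31.22
position: [0.4206, -0.3721, 0.0496]
tool_rot: [0.998, 0.057, -0.0, -0.0]
ft_force: [0.1, 0.7, 1.3]
grip_width: 0.0535
grip_force: 20.0
```

Emit:
arm_command --deltas '[-1, 0, 0, -0.015, 0, -1, 0, 0, -0.035, 0, -1, 0, 0, -0.045, 0, -1, 0, 0, -0.04, 0, -1, 0.01, -0.025, -0.025, 0, -1, 0.02, -0.045, 0, 0, -1, 0.022, -0.055, 0, 0, -1, 0.022, -0.055, 0, 0, -1, 0.022, -0.055, 0, 0, -1, 0.022, -0.055, 0, 0, -1, 0.022, -0.055, 0, 0, -1, 0.02, -0.055, 0, 0]'

```text
time: 32.72
position: [0.5342, 0.0453, 0.2103]
tool_rot: [0.998, 0.057, 0.001, 0.0]
ft_force: [0.8, 0.1, -2.2]
grip_width: 0.0535
grip_force: 20.0
```

Emit:
arm_command --deltas '[-1, 0.02, -0.05, 0, 0, -1, 0.016, -0.035, 0, 0, -1, 0.01, -0.02, 0, 0, -1, 0, -0.008, 0, 0, -1, 0, 0, 0, 0, -1, 0, 0, 0, 0]'

```text
time: 33.48
position: [0.5663, 0.1596, 0.2096]
tool_rot: [0.998, 0.057, -0.0, 0.0]
ft_force: [-0.1, -0.6, -1.6]
grip_width: 0.0531
grip_force: 20.0
```

Run:
```python
from h import *
p,d,K,T=snap("wrist","w8");P=pts(d,K,T)
def f(n,c,lo,hi,R=.05):
    k=(P[...,2]>lo)&(P[...,2]<hi)&(np.hypot(P[...,0]-c[0],P[...,1]-c[1])<R);q=P[k][:,:2].astype(np.float32);print(n,len(q),cv2.minEnclosingCircle(q))
f("bowl",(.652,.171),.03,.07);f("ball",(.652,.171),.083,.095)
f("short",(.582,.0155),.06,.07)
```

```text
t 33.48 [0.5663 0.1596 0.2096] [ 9.984e-01  5.650e-02 -4.000e-04  3.000e-04] 0.05308166641650072
bowl 4614 ((0.652916431427002, 0.17107142508029938), 0.04067390784621239)
ball 644 ((0.6527493000030518, 0.17114083468914032), 0.008966379798948765)
short 6216 ((0.5814763903617859, 0.016488779336214066), 0.03339628130197525)
```

View pics/w8.png

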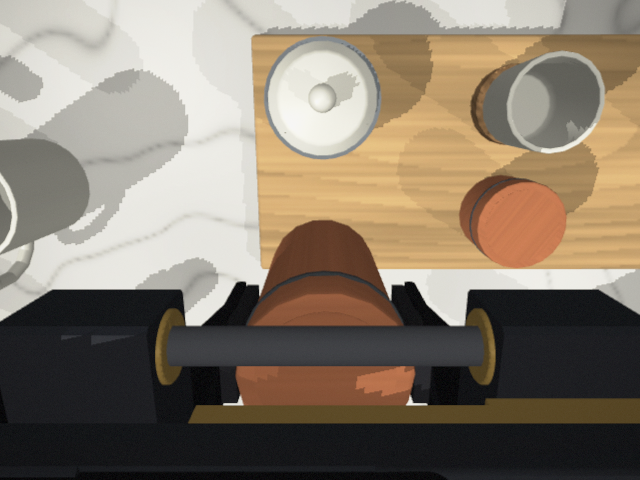

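The bowl is at (323,97), directly behind the held tall tin at (325,310). The short tin is at (514,222), in front of the cup at (550,100).

Emit:
arm_command --deltas '[-1, 0, -0.0015, 0.02, 0, -1, 0, 0, 0.035, 0, -1, 0, 0, 0.035, 0, -1, 0, 0, 0.025, 0, -1, 0, 0, 0.013, 0, -1, 0, 0, 0.007, 0, -1, 0, 0, 0, 0, -1, 0, 0, 0, 0]'

```text
time: 34.52
position: [0.5673, 0.1625, 0.0755]
tool_rot: [0.998, 0.057, 0.001, -0.0]
ft_force: [0.3, 0.3, -1.8]
grip_width: 0.0536
grip_force: 20.0
```

Emit:
arm_command --deltas '[-1, -0.001, 0.001, 0.005, 0, -1, 0, 0, 0.003, 0, -1, 0, 0, 0.0015, 0, -1, 0, 0, 0.001, 0, -1, 0, 0, 0, 0, -1, 0, 0, 0, 0]'

```text
time: 35.28
position: [0.5659, 0.1615, 0.0646]
tool_rot: [0.998, 0.057, 0.0, -0.0]
ft_force: [-0.8, 0.5, 4.0]
grip_width: 0.0536
grip_force: 20.0
```

Contact made; release and retreat.

Emit:
arm_command --deltas '[-0.2, 0, 0, 0, 0, 0.3, 0, 0, 0, 0, 0.8, 0, 0, 0, 0, 1, 0, 0, 0, 0, 1, 0, 0, 0, 0, 1, 0, 0, -0.015, 0, 1, 0, 0, -0.04, 0, 1, 0, 0, -0.05, 0, 1, 0, 0, -0.05, 0, 1, -0.03, 0, -0.03, 0, 1, -0.05, 0, 0, 0, 1, -0.04, 0, 0, 0]'

```text
time: 36.78
position: [0.4447, 0.1475, 0.2505]
tool_rot: [0.998, 0.057, 0.001, -0.0]
ft_force: [-0.4, -0.2, 0.1]
grip_width: 0.0873
grip_force: 0.0
```

Emit:
arm_command --deltas '[1, -0.03, 0.04, 0, 0, 1, 0, 0.04, 0, 0, 1, 0, 0.03, 0, 0, 1, 0, 0, 0, 0, 1, 0, 0, 0, 0]'

```text
time: 37.4
position: [0.429, 0.0353, 0.2495]
tool_rot: [0.998, 0.057, 0.0, -0.0]
ft_force: [-0.3, -0.3, -0.2]
grip_width: 0.0871
grip_force: 0.0
```

Run:
```python
from h import *
th=.115;R=np.array([[np.cos(th),np.sin(th)],[-np.sin(th),np.cos(th)]])
for n in("top","wrist"):
    p,d,K,T=snap(n,"f_"+n);P=pts(d,K,T)
    for m,c,lo,hi in(("cup",(.666,.025),.083,.094),("bowl",(.652,.171),.03,.07),("short",(.582,.0155),.059,.071),("tall",(.566,.161),.109,.121),("jug",(.684,-.118),.098,.112)):
        k=(P[...,2]>lo)&(P[...,2]<hi)&(np.hypot(P[...,0]-c[0],P[...,1]-c[1])<.045);q=P[k][:,:2].astype(np.float32)
        if len(q)>20:
            x,r=cv2.minEnclosingCircle(q);print(m,len(q),np.round(x,4),round(r,4),"board",(R@(np.array(x)-[.6236,.0206])).round(4))
p,_,_,_=snap("scene","f_scene")
```

```text
t 37.4 [0.429  0.0353 0.2495] [ 9.984e-01  5.710e-02  2.000e-04 -2.000e-04] 0.08708052374136205
cup 116 [0.6656 0.0258] 0.0309 board [0.0424 0.0003]
bowl 433 [0.6529 0.1709] 0.0409 board [0.0464 0.1459]
short 526 [0.581  0.0163] 0.0331 board [-0.0428  0.0007]
tall 378 [0.5652 0.1621] 0.0273 board [-0.0418  0.1473]
jug 167 [ 0.6846 -0.1186] 0.0442 board [ 0.0446 -0.1452]
t 37.45 [0.4289 0.0356 0.2494] [ 9.983e-01  5.750e-02  1.000e-04 -2.000e-04] 0.08703113928906739
short 4600 [0.5812 0.0158] 0.0329 board [-0.0427  0.0001]
tall 2678 [0.5601 0.1612] 0.0262 board [-0.047   0.1469]
t 37.5 [0.4289 0.0358 0.2493] [ 9.983e-01  5.780e-02  0.000e+00 -1.000e-04] 0.08714399868100961
```

View pics/f_scene.png

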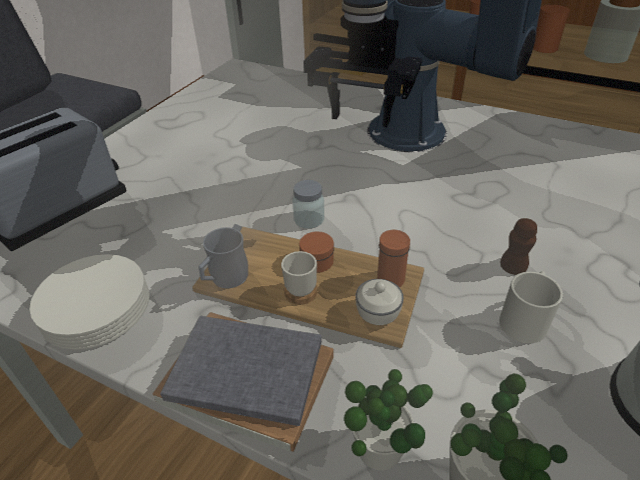

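View pics/f_top.png

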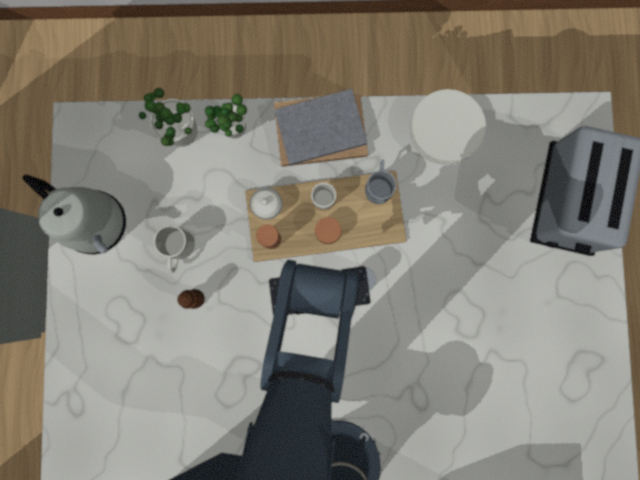

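Everything is standing where it should. In the scene view the cup is on the coaster at (299,275), the short tin at (316,250) and the tall tin at (394,258). The top view confirms it, with gaps of about 21 mm and the bystanders unmoved.

```bash
python3 -c "
from rig import order;print(order.hand_in())"
```

```text
the job is handed in; nothing more can be done
None
```

The job is handed in at about 37.5 s: the cup stands on the coaster midway between jug and sugar bowl, both tins are in front with gaps of about 21 mm, and nothing was knocked over or left in the gripper.

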